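# Tip the bevelled base plate over onto the gluing board

## Robot

A 7-joint arm with a two-finger parallel gripper is mounted at the origin on a cart in front of the work surface, level with it; the furniture and walls round the work are solid. World frame = base frame: x ahead of the robot, y to its left, z up, the work surface at z = 0. Lengths are in m, angles in rad, forces in N, time in s.
With the tool pointing down it reaches from about 0.4 to 0.85 m from the base axis. Payload 4.5 kg.
Tool frame: the origin (TCP) lies on the centre line of the jaws, within the pads' length; the fingertips stand 19 mm ahead of it and the grasp point (between the pads) is the TCP (robot.tcp_to_tips is the distance from the TCP to the fingertips, in m); z points along the fingers, y is the direction in which the jaws open and shut (so a half turn about z gives the same grasp; the last joint's range is limited). The gripper opens to 88 mm and grips with 3 to 60 N. Pads are 18 mm wide; open, the fingers measure 123 mm over their backs; the gripper's body (75 mm by 187 mm) begins 45 mm behind the grasp point.
Start: joints at [-1.117, 0.689, -0.195, 1.565, 0.157, 0.902, -0.215], TCP at [0.255, 0.571, 0.222] pointing down, gripper open.
Joint ranges: [-3.01, 3.01], [-0.46, 2.08], [-1.47, 1.51], [0.13, 2.56], [-1, 4.14], [0.04, 2.09], [-2.66, 2.66]. Speed limits (rad/s): [2.57, 2.57, 3.14, 3.14, 3.14, 3.14, 3.14].

## Interface

Orientations are given as a unit quaternion [x, y, z, w].
In Python, from rig import robot gives the robot as it stands. Calls block until the motion is done:
- robot.movep(position, orientation): joint-space move of the TCP to a pose.
- robot.movel(position, speed=0.15, frame=None): straight line of the TCP; frame=None keeps the orientation; speed is the mean speed in m/s.
- robot.movej(angles): joint-space move.
- robot.gripper_open() and robot.grab(grasp_force=None): open the fingers fully, or close them until they stop; grasp_force is the grip in N (None keeps the last).
- robot.wait(seconds).
- robot.ik(position, orientation): joint angles nearest the present ones, or None.
- robot.get_image(name): name is "scene" or "top"; returns a dict with "pixels" (480x640x3 uint8, red, green, blue), "fx", "fy", "cx", "cy" (pixels), "R" (3x3) and "t" (3): a world point X has camera coordinates R X + t. Camera axes: x right, y down, z forward; pixel columns grow to the right and rows downward; lengths in m; the calibration is good to about 2 mm. A picture is of the moment at which its call begins. There is no depth.
A pose or a line that the arm cannot do raises robot.IKError and nothing moves.
- robot.job_done(): hands the job in, once; it reports no verdict.
Trained networks look in a picture, given as the dict that the camera call returned (one of the last four; its "shot" number tells which), for a name from the list of things; names that differ only in an ending like _2 or _b are one class to them, and where a whole thing is asked for, a point or a joint stands for the part that bears it (a point fixed in the world has none). Each returns a list of dicts, best first, with "confidence" (0 to 1); they miss things now and then, are a little off and sometimes report something else, mostly with a low value. They report only what shows in the picture. A call takes as long as a camera call. They do not tell look-alikes from the thing itself.
- robot.search_frame(picture, thing): "xyz" ([x, y, z] in m, in world coordinates, good to about 4 mm: the middle of the surface that is visible of it).
- robot.cut_out(picture, thing): "region" (480x640 bool, what is visible of it).
- robot.mark_of(picture, thing): "xyz" ([x, y, z] in m, in world coordinates, good to about 4 mm: a listed point, or the origin of a listed thing).
Readings, each from a call of its own:
- robot.get_time_s(): time.
- robot.get_joint_pos(): joint angles.
- robot.get_dq(): joint speeds.
- robot.get_effort(): joint torques, N m.
- robot.get_ee_pos(): TCP position.
- robot.get_tcp_rot(): TCP orientation.
- robot.get_contact_force(): force on the tool from outside, world axes, zero at the start.
- robot.get_moment(): the same for the moment, N m.
- robot.get_opening(): finger opening in m.
Only numpy, scipy, OpenCV 4.12 (cv2) and the standard library are available. Lean on these libraries where they do the work, as an engineer would, in place of code of your own. Each camera call takes 0.05 s, during which the arm holds its last target.

## Task

The square dark wooden base plate lies wrong side up on the bench in front of the cork-faced gluing board. Without gripping or lifting it, push it with the fingertips against the front edge of the board until it tips up on edge and flips over onto the cork, bevelled side up, then push it fully home so that it sits flush against the fence along the back of the board. Leave everything else on the bench where it stands.

Things in the scene. Friction and masses are not known exactly. Their poses are not given: they have to be found in the camera images.
- plate: loose square plate of dark wood, 95x95 mm, 16 thick, about 150 g; one face plain (up at the start), the other bevelled on all sides down to a 68x68 raised field, on which it stands. Its rim is upright from 8 to 16 mm above the bench. Origin: middle of the bevelled face; z out of the plain face; x, y along the edges, x toward the board at the start, within 0.15 rad; gap to the board 10 to 40 mm
- plate_center (a point): centre of the plate's volume, 8 mm from either face. The rim clings to fingertips by friction: with the plate pressed against the board's front by about 5 N, its near edge follows fingertips that start close above the bench, reaching below the rim, and rise along an arc; harder pressing makes it slip. On edge against the board it stands 95 mm high; it topples onto the cork when its upper edge is pushed over
- plate_heel (a point): middle of the upright edge of the plate on its +x side (the one toward the board at the start), 47.5 mm from the centre
- board: gluing board fixed to the bench, 135 mm deep (x) by 180 wide (y), cork top 20 above the bench, upright front face at x = -67.5. Along the back a wooden fence, 12 thick, top 34 above the bench, front face at x = +55.5. Origin: middle of the underside; x to the back, y left, z up. Plate flush against the fence: plate centre at x = +8
- board_front (a point): middle of the upper front edge of the board, 67.5 mm in front of the origin, 20 mm above the bench
- mask_tape: bystander: roll of masking tape lying flat, 93 mm across, 19 high (mm); origin under its centre; to be left alone
- setting_block: bystander: small beech block, 32x60x22 (mm); origin under its centre; to be left alone
- eraser: bystander: eraser in a sleeve, 19x42x12 (mm); origin under its centre; to be left alone
- flux_jar: bystander: dark jar with a screw cap, 54 across, 74 high (mm); origin under its centre; to be left alone
There are look-alikes about, which are no part of the job. What is shaped like the plate but turquoise is not meant.

How it is judged:
By the outcome, as a careful person would: the job done as asked, in the order asked, and still so for the second after the job is handed in, with the robot touching nothing.
It also fails if it takes over 72 s, if anything falls off the work surface, if the arm or the gripper's body presses on something with over 40 N, if the wrist force passes 120 N, or if a joint passes its speed limit or range.

## Working session

There is one attempt and no reset: what is moved stays moved. The work goes in short steps, each a Python script; the robot and the scene stay as the last script left them, time stands still between calls to the robot, and variables do not carry over. Pictures are saved under pics/ and viewed, and the job is handed in when it is done.

```bash
ls; mkdir -p pics
python3 - <<'E'
from rig import robot
import cv2
print(robot.get_time_s(), robot.get_ee_pos(), robot.get_tcp_rot(), robot.get_opening(), robot.tcp_to_tips)
for n in ("scene","top"):
    im=robot.get_image(n); cv2.imwrite(f"pics/{n}0.png",im["pixels"][:,:,::-1])
    print(n,im["fx"],im["R"],im["t"])
    for th in ("plate","plate_center","plate_heel","board","board_front","mask_tape","setting_block","eraser","flux_jar"):
        try:
            r=robot.mark_of(im,th); print(th,[( [round(float(v),4) for v in d["xyz"]],round(d["confidence"],2)) for d in r])
        except Exception as e: print(th,e)
print(robot.get_time_s())
E
```

```text
pics
0.0 [0.25452874 0.57010128 0.2208176 ] [ 2.08333852e-01  9.78057346e-01 -9.06020979e-04 -1.10785238e-04] 0.08807878558213922 0.019
scene 571.8199792295504 [[ 0.62491225 -0.78066428  0.00692521]
 [-0.55864639 -0.45335084 -0.69454102]
 [ 0.54534292  0.43015845 -0.71941977]] [-0.31296176  0.47772674  0.49150609]
plate [([0.5243, 0.3563, 0.0006], 0.9), ([0.6019, 0.2633, -0.0019], 0.6), ([0.5868, 0.1302, -0.0012], 0.57)]
plate_center [([0.5829, 0.1311, 0.0112], 0.81), ([0.5253, 0.3637, 0.0053], 0.66)]
plate_heel [([0.5599, 0.3856, 0.012], 0.92), ([0.6344, 0.1438, 0.0099], 0.64)]
board [([0.7219, 0.1283, -0.0042], 0.66), ([0.6994, 0.3002, 0.0002], 0.47)]
board_front [([0.6512, 0.129, 0.0194], 0.74)]
mask_tape [([0.7017, 0.2977, -0.0004], 0.72)]
setting_block [([0.6133, -0.0192, 0.0026], 0.93)]
eraser [([0.6003, 0.2602, -0.0026], 0.78)]
flux_jar [([0.7538, -0.0122, 0.0021], 0.61)]
top 448.6114487137045 [[-0.02923513 -0.99949888 -0.01213623]
 [-0.99070492  0.03058731 -0.13254504]
 [ 0.13284983  0.00814845 -0.99110268]] [0.17461018 0.66867384 0.82452824]
plate [([0.584, 0.1296, 0.0018], 0.66)]
plate_center [([0.5841, 0.1299, 0.0082], 0.78), ([0.5228, 0.3657, 0.0077], 0.69)]
plate_heel [([0.566, 0.3863, 0.0109], 0.78), ([0.6343, 0.1366, 0.0127], 0.66)]
board [([0.7196, 0.126, -0.0008], 0.77)]
board_front [([0.6538, 0.1265, 0.0183], 0.93)]
mask_tape [([0.6948, 0.2981, -0.0006], 0.9)]
setting_block [([0.6135, -0.0168, -0.0003], 0.64)]
eraser [([0.5962, 0.2626, 0.0003], 0.49)]
flux_jar [([0.7537, -0.0102, -0.0025], 0.72), ([0.5849, 0.1314, 0.006], 0.4)]
1.0
```

View pics/scene0.png

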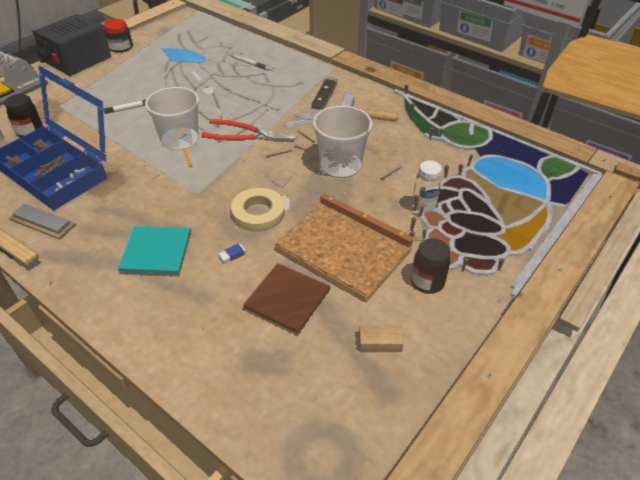

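View pics/top0.png

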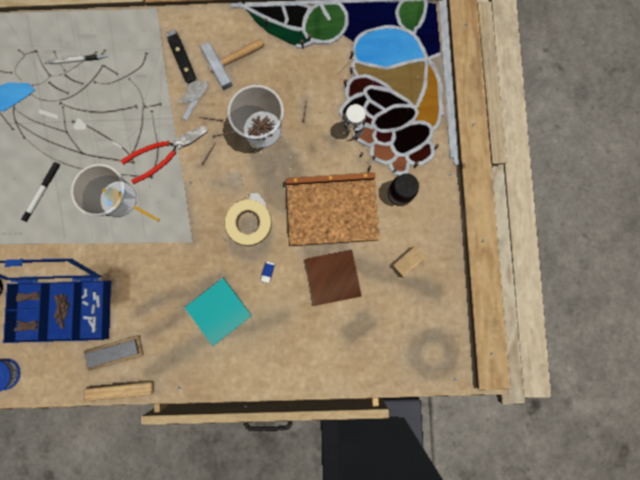

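The scene picture shows the dark plate at (287,297), the turquoise look-alike at (156,250) and the board at (345,245). In the top picture the plate is at (332,277) and the board at (332,210). Next I measure their outlines.

```bash
cat > h.py <<'E'
from rig import robot
import numpy as np, cv2
def plane(im,uv,z):
    uv=np.asarray(uv,float).reshape(-1,2)
    d=np.c_[(uv[:,0]-im["cx"])/im["fx"],(uv[:,1]-im["cy"])/im["fy"],np.ones(len(uv))]
    R=np.array(im["R"]);t=np.array(im["t"]); C=-R.T@t; D=d@R
    return C+D*((z-C[2])/D[:,2])[:,None]
def proj(im,X):
    c=np.asarray(X)@np.array(im["R"]).T+im["t"]
    return np.c_[im["fx"]*c[:,0]/c[:,2]+im["cx"],im["fy"]*c[:,1]/c[:,2]+im["cy"]]
def snap(n,f,box=None,k=1):
    im=robot.get_image(n); p=im["pixels"][:,:,::-1]
    if box: 
        x0,y0,x1,y1=box; p=cv2.resize(p[y0:y1,x0:x1],None,fx=k,fy=k,interpolation=cv2.INTER_CUBIC)
    cv2.imwrite("pics/"+f,p); return im
E
python3 - <<'E'
from h import *
for n in ("scene","top"):
    im=robot.get_image(n)
    for th,z,c in (("plate",.016,(.584,.130)),("board",.02,(.71,.127))):
        for d in robot.cut_out(im,th):
            m=d["region"].astype(np.uint8)
            cs,_=cv2.findContours(m,cv2.RETR_EXTERNAL,cv2.CHAIN_APPROX_NONE)
            k=max(cs,key=cv2.contourArea)
            P=plane(im,k.reshape(-1,2),z)[:,:2]
            r=cv2.minAreaRect((P*1000).astype(np.float32))
            print(n,th,round(d["confidence"],2),r)
    p=im["pixels"]
    cv2.imwrite(f"pics/{n}1.png",cv2.resize(p[160:350,200:460,::-1],None,fx=3,fy=3,interpolation=cv2.INTER_CUBIC))
E
```

```text
scene plate 0.76 ((523.261474609375, 357.9412536621094), (103.61027526855469, 98.84874725341797), 37.13509750366211)
scene plate 0.74 ((583.73291015625, 129.7418975830078), (102.37886810302734, 101.96774291992188), 9.626161575317383)
scene board 0.61 ((720.8811645507812, 128.42776489257812), (162.2353973388672, 194.09619140625), 2.1004867553710938)
top plate 0.93 ((585.64306640625, 132.095703125), (95.87918853759766, 94.58238220214844), 8.343789100646973)
top plate 0.66 ((525.2842407226562, 361.6132507324219), (97.14534759521484, 97.46561431884766), 36.42596435546875)
top plate 0.59 ((759.7476806640625, -15.591365814208984), (57.423362731933594, 71.71670532226562), 42.07500457763672)
top board 0.78 ((722.482421875, 129.66256713867188), (140.62118530273438, 180.8601837158203), 2.484839677810669)
```

View pics/top1.png

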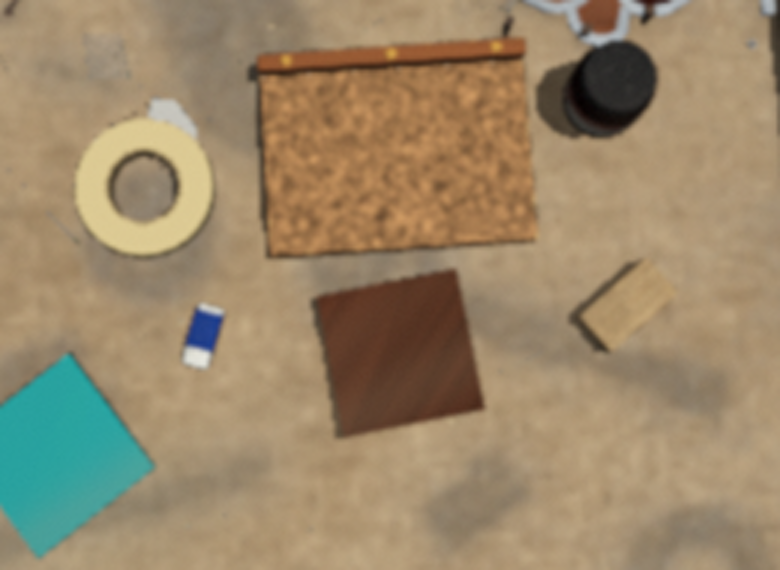

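View pics/scene1.png

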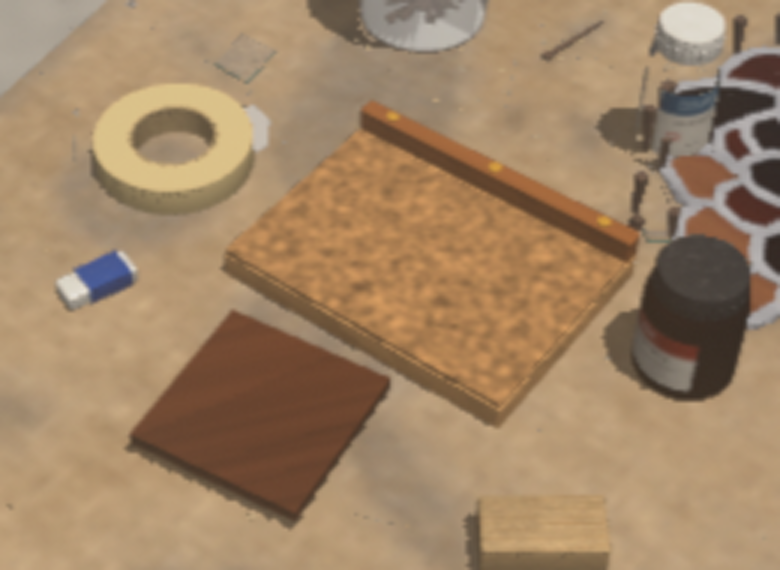

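```bash
cat >> h.py <<'E'
from scipy.spatial.transform import Rotation as Ro
YAW=0.042
Q=(Ro.from_euler('z',YAW)*Ro.from_quat([0,1,0,0])).as_quat()
UX=np.array([np.cos(YAW),np.sin(YAW),0]); UY=np.array([-np.sin(YAW),np.cos(YAW),0]); UZ=np.array([0,0,1.])
BF=np.array([.653,.128,0])   # board front middle on bench
def W(x,y,z): return BF+UX*x+UY*y+UZ*z     # x from the board front face
def L(p): d=np.asarray(p)-BF; return np.array([d@UX,d@UY,d[2]])
def F(): 
    f=np.array(robot.get_contact_force()); return np.array([f@UX,f@UY,f[2]])
E
python3 - <<'E'
from h import *
for x,z in ((-.145,.15),(-.145,.022),(-.09,.08),(0.02,.1),(.03,.045)):
    q=robot.ik(W(x,0,z),Q); print(x,z,None if q is None else np.round(q,2))
robot.grab(5)
robot.movep(W(-.150,0,.15),Q)
print(robot.get_time_s(),robot.get_ee_pos(),F(),robot.get_opening())
robot.movel(W(-.150,0,.030),speed=.12)
print(robot.get_time_s(),robot.get_ee_pos(),F())
snap("scene","s2.png",(200,180,440,360),3)
E
```

```text
-0.145 0.15 [-0.1   0.68 -0.36  1.94  0.41  0.59  0.88]
-0.145 0.022 [-0.19  0.9  -0.23  2.    0.62  0.31  0.68]
-0.09 0.08 [-0.1   0.84 -0.34  1.82  0.48  0.56  0.86]
0.02 0.1 [-0.06  0.93 -0.39  1.45  0.42  0.84  1.02]
0.03 0.045 [-0.07  1.02 -0.38  1.44  0.47  0.78  0.99]
4.475 [0.50324386 0.12325198 0.1502309 ] [-0.31148317  0.21019933 -0.36266725] 0.0008295260523772036
5.625 [0.5035443  0.12187827 0.03052369] [ 0.26557076 -0.23993774  0.51644143]
```

View pics/s2.png

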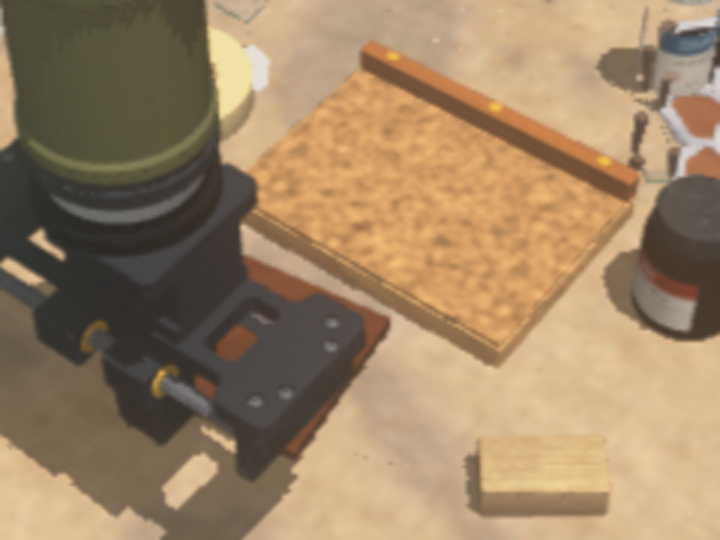

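Run:
```python
from h import *
robot.movel(W(-.150,0,.0215),speed=.04)
print(L(robot.get_ee_pos()),F())
robot.movel(W(-.112,0,.0215),speed=.04)
print(robot.get_time_s(),L(robot.get_ee_pos()),F())
x=-.112
while x<-.085:
    x+=.0015; robot.movel(W(x,0,.0215),speed=.03); f=F(); 
    print(round(x,4),np.round(L(robot.get_ee_pos())*1000,1),np.round(f,1))
    if f[0]<-3.5: break
print(robot.get_time_s())
snap("scene","s3.png",(200,180,440,360),3)
snap("top","t3.png",(220,150,480,340),3)
```

```text
[-1.50189044e-01 -5.15740759e-05  2.12812891e-02] [-0.65638357 -0.78303474 -0.6957639 ]
7.1417 [-1.12400800e-01  3.38766872e-06  2.14555175e-02] [ 0.23937609 -0.31037295 -0.52590638]
-0.1105 [-110.5    0.    21.5] [ 0.9 -0.4 -0.3]
-0.109 [-108.9    0.    21.5] [ 0.2 -0.4 -0.3]
-0.1075 [-107.4    0.    21.5] [-0.6  0.1 -0.1]
-0.106 [-105.9    0.    21.5] [-0.8 -0.6  0.2]
-0.1045 [-104.4    0.    21.5] [-0.6 -0.3 -0.4]
-0.103 [-102.9   -0.    21.5] [-0.1  0.3 -0.2]
-0.1015 [-101.3   -0.    21.5] [-0.2 -0.8 -0.3]
-0.1 [-99.9  -0.   21.5] [-0.1 -0.3 -0.2]
-0.0985 [-98.4  -0.   21.5] [-0.  -0.4 -0.6]
-0.097 [-96.8   0.   21.5] [ 0.3  0.1 -0.6]
-0.0955 [-95.4   0.   21.5] [0.6 0.7 0.3]
-0.094 [-93.9   0.   21.5] [ 0.3 -0.4  0.4]
-0.0925 [-92.4   0.   21.5] [-0.4  0.9 -0.9]
-0.091 [-90.9  -0.   21.5] [ 1.1  0.7 -0.2]
-0.0895 [-89.4   0.   21.5] [ 0.1 -0.   0.1]
-0.088 [-87.9   0.   21.5] [ 0.9 -0.1 -0.7]
-0.0865 [-86.4  -0.   21.5] [ 0.4 -0.4  0.1]
-0.085 [-84.9  -0.   21.5] [-0.5 -0.5  0.1]
11.6417
```

View pics/s3.png

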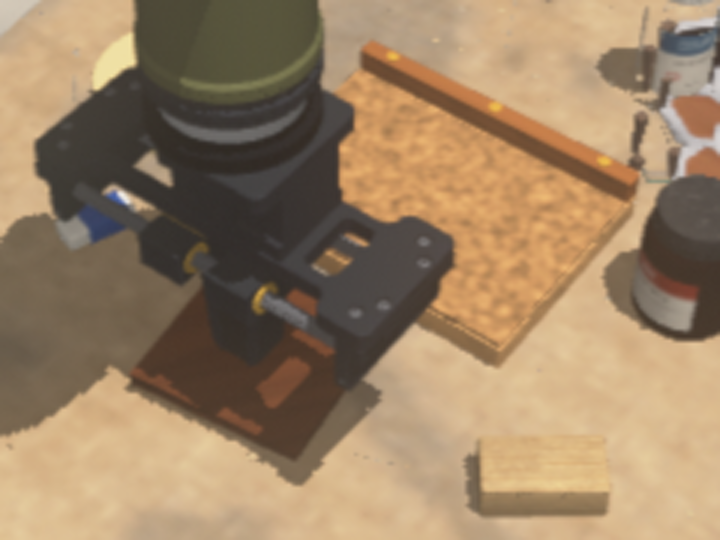

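View pics/t3.png

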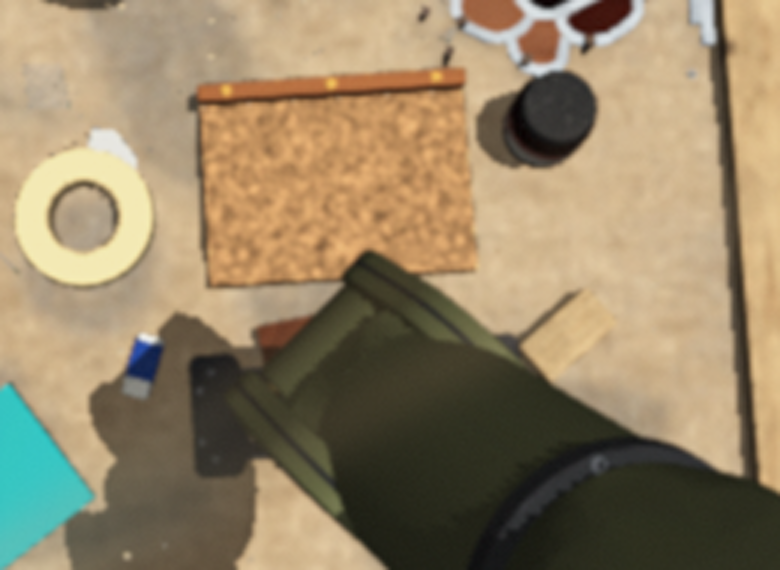

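Run:
```python
from h import *
im=robot.get_image("scene"); p=im["pixels"][:,:,::-1].copy()
T=np.array(robot.get_ee_pos()); R=Ro.from_quat(robot.get_tcp_rot()).as_matrix()
print(robot.get_tcp_rot(),Q,R[:,2])
uv=proj(im,[T,T+R[:,2]*.019,T+UX*.05,T+UY*.05]); print(uv)
big=cv2.resize(p[180:360,200:440],None,fx=3,fy=3,interpolation=cv2.INTER_CUBIC)
for c,u in zip(((0,255,0),(0,0,255),(255,255,0),(255,0,255)),uv): cv2.circle(big,tuple(int(v) for v in (u-[200,180])*3),4,c,-1)
cv2.imwrite("pics/s4.png",big); print(robot.get_effort(),robot.get_contact_force())
```

```text
[-2.09713560e-02  9.99780076e-01 -1.06321618e-05 -4.20504802e-05] [-0.02099846  0.99977951  0.          0.        ] [-8.36365228e-05 -2.30233583e-05 -9.99999996e-01]
[[282.3873447  302.06518697]
 [282.89862371 309.93988535]
 [303.09992484 281.07295412]
 [256.46044985 286.34513376]]
[ 1.03216371e-02 -5.45800638e+01 -2.57029608e+00 -7.48562068e+00
 -1.17478476e-02  6.74942276e-02  7.54311532e-05] [ 0.06864724 -0.49342365  0.12598108]
```

View pics/s4.png

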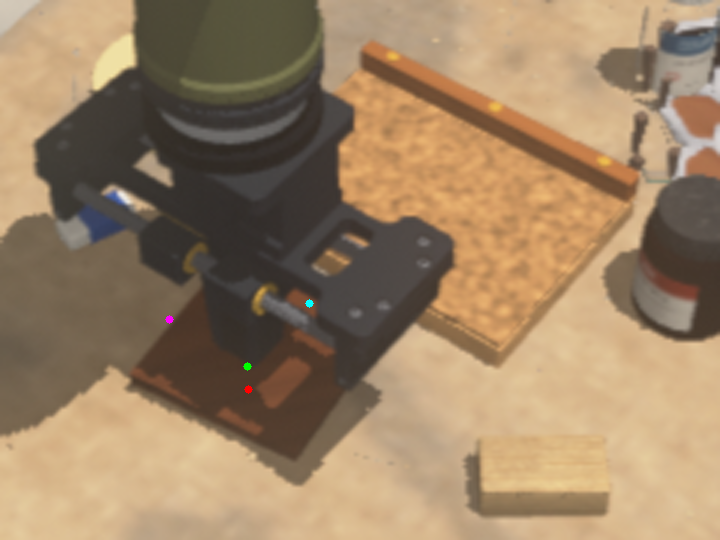

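Run:
```python
from h import *
im=robot.get_image("scene"); p=im["pixels"][:,:,::-1].copy()
c=p[250:350,235:345].astype(float)/255
c=cv2.resize((c**.45*255).astype(np.uint8),None,fx=7,fy=6,interpolation=cv2.INTER_CUBIC)
cv2.imwrite("pics/s5.png",c[:600,:800]); print(F(),robot.get_opening())
```

```text
[ 0.16796641 -0.24439159 -0.24566778] 0.0005833413379792366
```

View pics/s5.png

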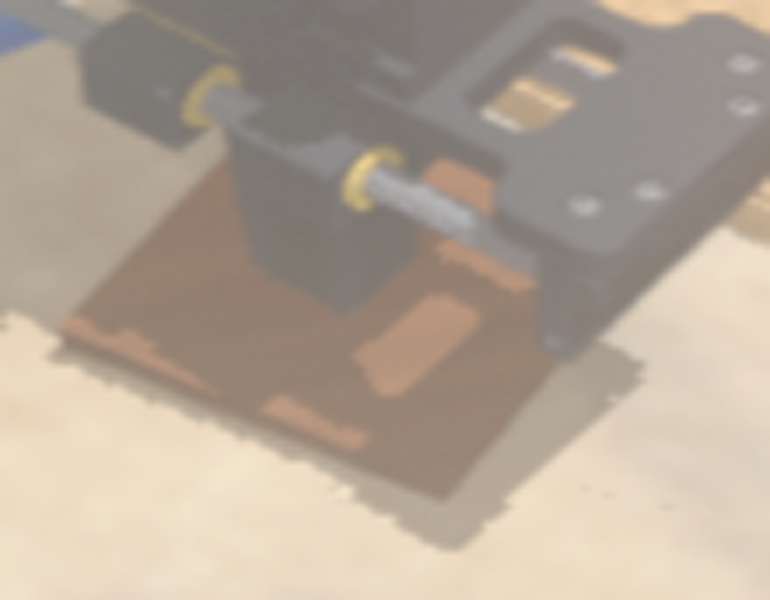

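The fingertips seem to hang above the plate, with no contact force and the plate unmoved. I'll back off and feel for the bench to find out where the tips really are.

Run:
```python
from h import *
robot.movel(W(-.165,0,.0215),speed=.12)
im=snap("scene","s6.png",(180,200,400,360),3)
print(proj(im,[robot.get_ee_pos()]))
z=.0215;robot.wait(.2);f0=F();print(f0)
while z>-.03:
    z-=.0015; robot.movel(W(-.165,0,z),speed=.03); f=F()
    if f[2]-f0[2]>2.5: break
print(robot.get_time_s(),z,L(robot.get_ee_pos()),f)
im=snap("scene","s7.png",(180,200,400,360),3)
```

```text
[[246.7365011  337.99910285]]
[ 0.01605082 -0.18020239 -0.18731974]
19.4083 -0.0175 [-1.64890533e-01 -3.29777936e-05 -1.66461391e-02] [-0.93114476 -1.0465495   9.50655132]
```

View pics/s6.png

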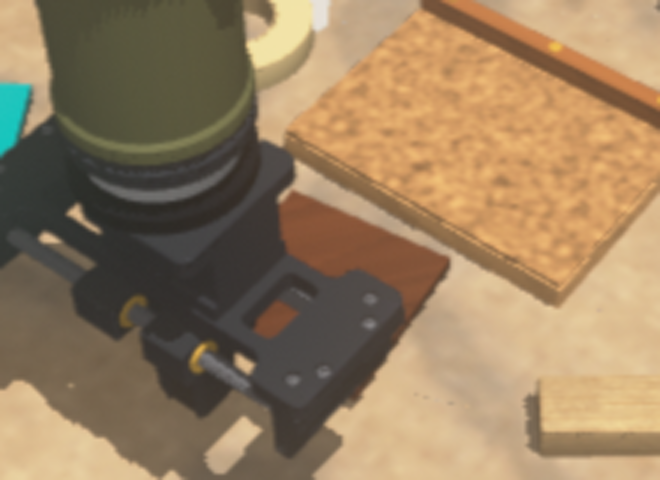

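View pics/s7.png

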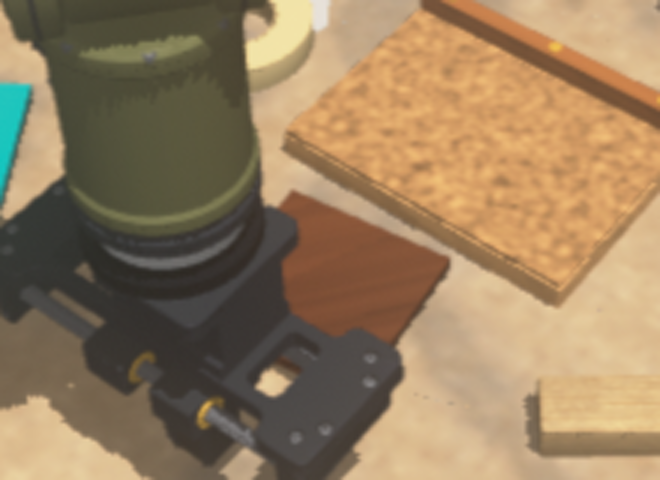

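Run:
```python
from h import *
robot.movel(W(-.165,0,-.0135),speed=.05)
robot.wait(.2);print(F(),L(robot.get_ee_pos()),robot.get_time_s())
im=snap("scene","s8.png",(200,230,310,350),5)
for z in (.03,.038,.043):
  for uv in ((283.2,293),(272.1,295),(284.3,301.7),(294.3,290.8)):print(z,uv,np.round(L(plane(im,uv,z)[0])*1000,1))
```

```text
[-0.08604977 -0.38291987 -0.01261354] [-1.65093478e-01 -6.19430986e-05 -1.36937833e-02] 19.9083
0.03 (283.2, 293) [-76.2   5.1  30. ]
0.03 (272.1, 295) [-88.8  15.8  30. ]
0.03 (284.3, 301.7) [-87.8  -6.3  30. ]
0.03 (294.3, 290.8) [-63.2  -5.4  30. ]
0.038 (283.2, 293) [-81.    0.8  38. ]
0.038 (272.1, 295) [-93.5  11.4  38. ]
0.038 (284.3, 301.7) [-92.5 -10.4  38. ]
0.038 (294.3, 290.8) [-68.2  -9.6  38. ]
0.043 (283.2, 293) [-84.1  -1.8  43. ]
0.043 (272.1, 295) [-96.4   8.6  43. ]
0.043 (284.3, 301.7) [-95.5 -13.   43. ]
0.043 (294.3, 290.8) [-71.3 -12.2  43. ]
```

View pics/s8.png

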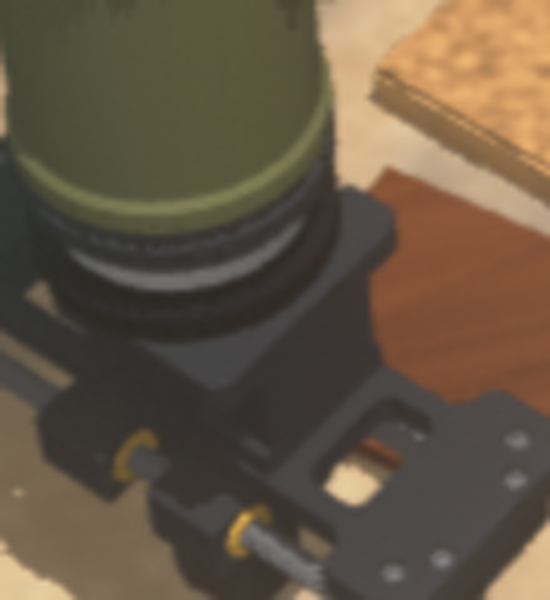

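```bash
cat >> h.py <<'E'
ZT=.0166
def tip(x,y,z): return W(x,y,z-ZT)
def LT(): p=L(robot.get_ee_pos()); p[2]+=ZT; return p
E
python3 - <<'E'
from h import *
robot.movel(tip(-.165,0,.0022),speed=.05)
robot.movel(tip(-.118,0,.0022),speed=.06)
x=-.118; robot.wait(.1); print(robot.get_time_s(),F())
while x<-.092:
    x+=.001; robot.movel(tip(x,0,.0022),speed=.04); f=F(); 
    print(round(x*1000,1),np.round(LT()*1000,1),np.round(f,1))
    if f[0]<-3: break
print(robot.get_time_s())
snap("scene","s9.png",(200,180,440,360),3)
E
```

```text
21.2417 [-0.37347801 -0.31255058 -0.48527799]
-117.0 [-117.1    0.     2.2] [ 0.3 -0.3 -0.6]
-116.0 [-116.1    0.     2.2] [-0.7  0.1 -0.2]
-115.0 [-114.9   -0.     2.2] [-0.  -0.9 -1.7]
-114.0 [-113.8   -0.     2.2] [-0.9  0.8 -0.3]
-113.0 [-112.8   -0.     2.2] [-0.1 -0.   0.4]
-112.0 [-111.9    0.     2.2] [-0.4  0.3 -0.5]
-111.0 [-110.9   -0.     2.2] [-1.6  0.4 -0.5]
-110.0 [-109.9    0.     2.2] [-1.3 -0.1  0.1]
-109.0 [-1.093e+02  1.000e-01  2.200e+00] [-0.9  1.3  0.5]
-108.0 [-1.092e+02  1.000e-01  2.100e+00] [-5.5  1.   2.2]
23.7417
```

View pics/s9.png

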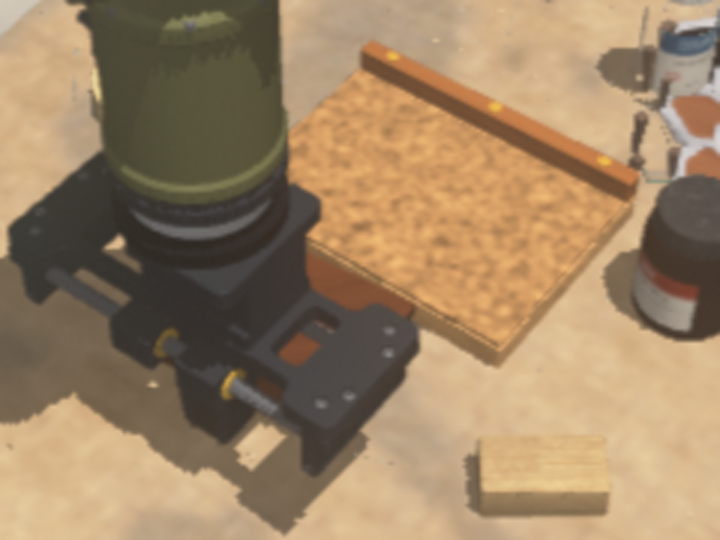

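```bash
cat >> h.py <<'E'
X0=-109.2; Z0=2.2
def C(t):
    c,s=np.cos(t),np.sin(t)
    zA=16*c-13.5*s if np.tan(t)<8/13.5 else 8*c
    return np.array([-95*c-8*s, zA+95*s-8*c])
def arc(d0,d1,e,step,fd,k=.1,speed=.05):
    c0=C(0)
    n=int(round((d1-d0)/step)); bad=0
    for i in range(1,n+1):
        d=d0+i*step; c=C(np.radians(d))-c0
        robot.movel(tip((X0+c[0]+e)/1000,0,(Z0+c[1])/1000),speed=speed)
        f=F(); p=LT()*1000; tgt=fd(d)
        print(f"{d:.1f} e={e:.2f} x={p[0]-X0-c[0]:+.2f} z={p[2]:.1f} f={np.round(f,1)}")
        e+=float(np.clip(k*(tgt+f[0]),-.5,.5))
        bad=bad+1 if f[0]>-.8 else 0
        if bad>=4 or f[0]<-20: print("stop"); break
    print("e",e,"t",robot.get_time_s()); return d,e
E
python3 - <<'E'
from h import *
arc(0,24,1.2,1.5,lambda d:5)
snap("scene","s10.png",(200,180,440,360),3)
E
```

```text
1.5 e=1.20 x=+0.69 z=4.3 f=[-4.   1.7 -0.4]
3.0 e=1.30 x=+0.83 z=6.5 f=[-4.5  2.8 -1.2]
4.5 e=1.35 x=+0.93 z=8.7 f=[-4.8  2.4 -0.4]
6.0 e=1.36 x=+0.98 z=10.9 f=[-5.1  2.6 -0.1]
7.5 e=1.36 x=+1.02 z=13.1 f=[-5.1  3.3 -1. ]
9.0 e=1.34 x=+1.07 z=15.3 f=[-3.8  2.2  0. ]
10.5 e=1.46 x=+1.07 z=17.3 f=[-5.7  3.   1.1]
12.0 e=1.39 x=+1.11 z=19.4 f=[-4.   2.2  0.1]
13.5 e=1.48 x=+1.10 z=21.5 f=[-5.   2.4  0.8]
15.0 e=1.48 x=+1.13 z=23.5 f=[-5.7  3.  -0.2]
16.5 e=1.42 x=+1.01 z=25.5 f=[-5.8  2.4 -0.5]
18.0 e=1.34 x=+1.03 z=27.5 f=[-4.2  3.1  0.9]
19.5 e=1.43 x=+0.98 z=29.4 f=[-4.8  2.4  0.4]
21.0 e=1.45 x=+1.27 z=31.4 f=[-4.9  2.   0.9]
22.5 e=1.46 x=+2.69 z=33.5 f=[-3.   1.5  0.8]
24.0 e=1.66 x=+2.50 z=35.1 f=[-2.4  1.8  0.8]
e 1.9296128384987592 t 27.7917
```

View pics/s10.png

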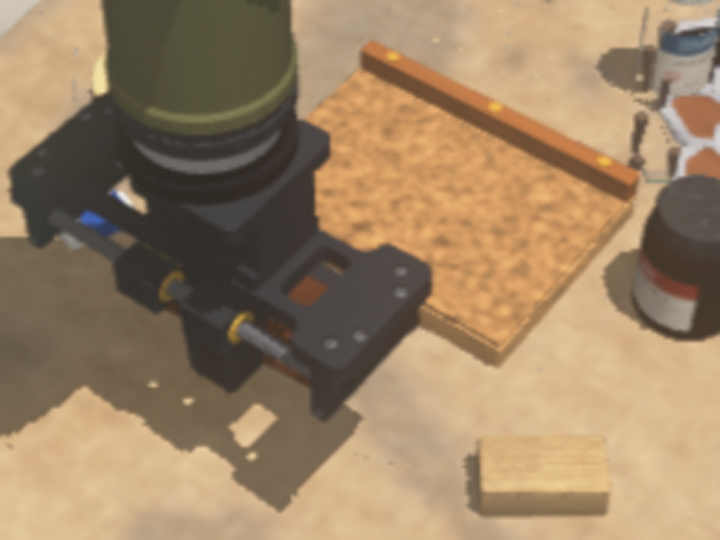

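Run:
```python
from h import *
robot.wait(.1); print(F(),LT())
arc(24,51,2.2,1.5,lambda d:float(np.interp(d,[30,70],[4.5,3])))
snap("scene","s11.png",(200,160,440,340),3)
```

```text
[-0.88163577  1.01769276  0.19547659] [-0.10199943 -0.00024656  0.03479345]
25.5 e=2.20 x=+2.48 z=36.6 f=[-1.8  1.3  0.3]
27.0 e=2.47 x=+2.68 z=38.5 f=[-1.3  1.6  0.6]
28.5 e=2.79 x=+2.95 z=40.2 f=[-2.3  0.7  0.2]
30.0 e=3.01 x=+3.17 z=42.0 f=[-1.2  0.3  0.1]
31.5 e=3.34 x=+3.38 z=43.9 f=[-1.   0.7  0.4]
33.0 e=3.68 x=+3.64 z=46.0 f=[-2.2  0.7  0.6]
34.5 e=3.90 x=+3.86 z=48.1 f=[-3.5  1.4  1.8]
36.0 e=3.99 x=+3.96 z=50.2 f=[-2.1  2.3  1.6]
37.5 e=4.21 x=+4.13 z=52.2 f=[-3.3  2.3  2.3]
39.0 e=4.30 x=+4.51 z=54.1 f=[-2.4  0.5  1.5]
40.5 e=4.47 x=+4.66 z=56.1 f=[-3.8  2.5  1.8]
42.0 e=4.51 x=+4.95 z=57.9 f=[-2.7  1.9  1.4]
43.5 e=4.64 x=+5.01 z=59.8 f=[-1.9  1.4  1.2]
45.0 e=4.85 x=+5.22 z=61.5 f=[-1.9  1.2  0.6]
46.5 e=5.05 x=+5.36 z=63.2 f=[-2.1 -0.1  1.3]
48.0 e=5.23 x=+5.50 z=64.9 f=[-1.4  0.4  1.3]
49.5 e=5.47 x=+5.66 z=66.6 f=[-0.9  0.1  0.6]
51.0 e=5.76 x=+6.04 z=68.2 f=[-0.8 -0.   0.8]
e 6.047860031931325 t 32.4417
```

View pics/s11.png

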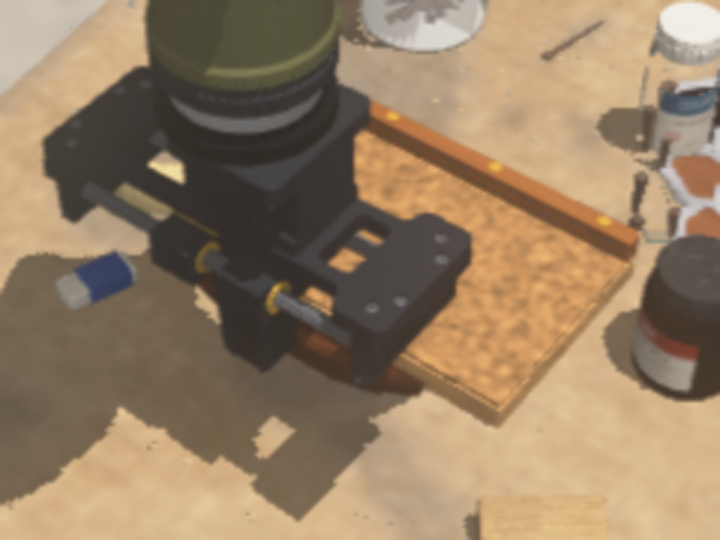

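Run:
```python
from h import *
arc(51,75,6.2,2,lambda d:3,k=.13)
snap("scene","s12.png",(200,160,440,340),3)
```

```text
53.0 e=6.20 x=+6.58 z=70.2 f=[-1.3  0.2 -0.1]
55.0 e=6.42 x=+6.80 z=72.1 f=[-0.1 -1.2  0.1]
57.0 e=6.80 x=+7.18 z=74.0 f=[-0.5  0.4 -0.2]
59.0 e=7.13 x=+7.44 z=75.7 f=[-0.2  0.2  0.6]
61.0 e=7.49 x=+7.84 z=77.4 f=[-0.9  0.4  0.1]
63.0 e=7.77 x=+8.10 z=79.0 f=[-0.6  0.6  0.9]
65.0 e=8.09 x=+8.44 z=80.4 f=[-0.3  0.  -0. ]
67.0 e=8.44 x=+8.82 z=81.7 f=[ 0.8 -0.  -0. ]
69.0 e=8.93 x=+9.32 z=83.0 f=[-1.2  0.2 -0. ]
71.0 e=9.17 x=+9.52 z=84.1 f=[-0.7  0.3  0.8]
73.0 e=9.47 x=+9.80 z=85.1 f=[-0.1  0.3  0.1]
75.0 e=9.84 x=+10.17 z=86.0 f=[-0.5 -0.4 -0.2]
e 10.158523306176892 t 35.4917
```

View pics/s12.png

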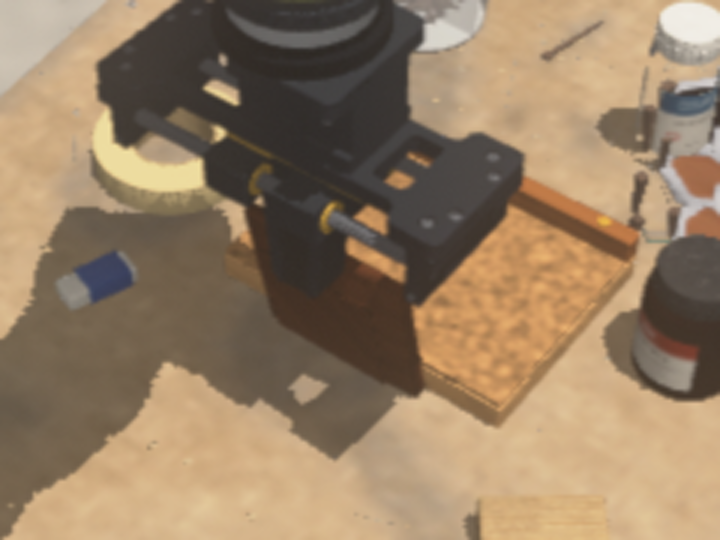

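Run:
```python
from h import *
for x in (-26,-20,-14,-8,-2,2,6):
    robot.movel(tip(x/1000,0,.084),speed=.07); print(x,np.round(F(),1))
snap("scene","s13.png",(200,160,440,340),3); print(robot.get_time_s())
```

```text
-26 [-1.5 -1.4 16. ]
-20 [-2.  -2.4 19.7]
-14 [-1.1 -2.  18. ]
-8 [ 0.8 -2.3 14.7]
-2 [ 0.6  0.3 11. ]
2 [ 2.  -0.3  7.9]
6 [ 1.7 -0.5  6.4]
37.4
```

View pics/s13.png

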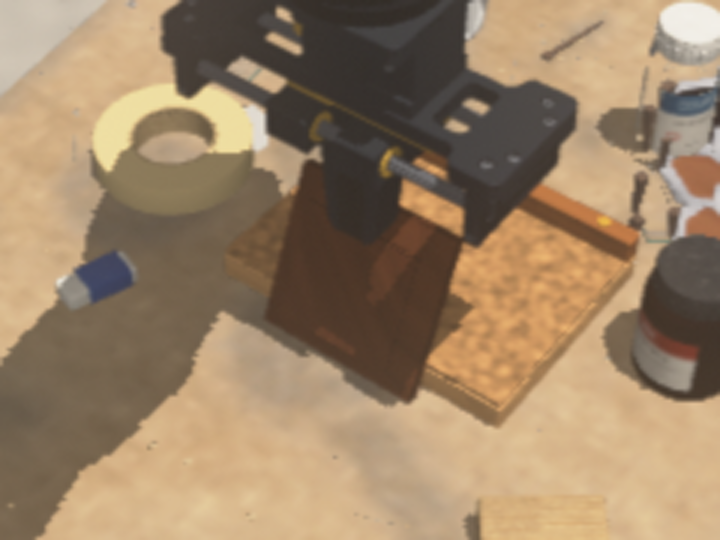

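Run:
```python
from h import *
for x,z in ((10,85),(16,85),(22,85),(28,84)):
    robot.movel(tip(x/1000,0,z/1000),speed=.08); print(x,np.round(F(),1))
robot.wait(.2)
snap("scene","s14.png",(200,160,440,340),3); print(robot.get_time_s(),F())
```

```text
10 [-0.6 -0.6  0.3]
16 [0.3 0.1 0.5]
22 [-0.4 -0.  -0.3]
28 [ 0.1 -0.4 -0.4]
38.65 [ 0.3077213  -0.08372755  0.61779247]
```

View pics/s14.png

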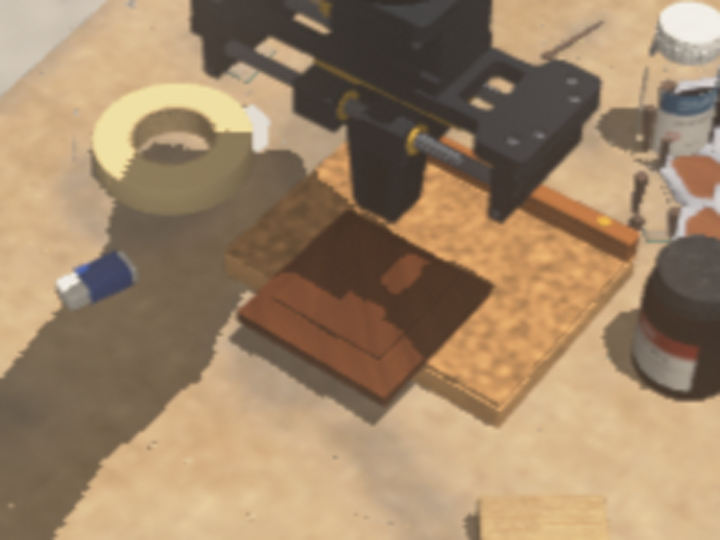

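Run:
```python
from h import *
robot.movel(tip(-.070,0,.088),speed=.2)
robot.movel(tip(-.070,0,.0225),speed=.15)
im=snap("scene","s15.png",(200,160,440,340),3); 
for d in robot.mark_of(im,"plate_center")[:2]: print(d["confidence"],L(d["xyz"])*1000)
robot.movel(tip(0,0,.0225),speed=.06)
x=0; print(robot.get_time_s(),F())
while x<.025:
    x+=.001; robot.movel(tip(x,0,.0225),speed=.04); f=F(); print(round(x*1000,1),np.round(LT()*1000,1),np.round(f,1))
    if f[0]<-4: break
print(robot.get_time_s())
snap("scene","s16.png",(200,160,440,340),3)
```

```text
0.81 [14.82645432  5.0819536  31.5       ]
41.2917 [ 0.01067591 -0.30444008 -0.65376156]
1.0 [ 0.8  0.  22.5] [-0.6 -0.8  0.4]
2.0 [ 2.   0.  22.5] [-1.4  0.5  0.8]
3.0 [ 3.2  0.  22.5] [ 0.2 -0.   0.5]
4.0 [ 4.2 -0.  22.5] [-1.  -0.2 -0.4]
5.0 [ 5.2 -0.  22.5] [-0.4 -1.1  0.5]
6.0 [ 6.2 -0.  22.5] [-0.4  0.  -0.3]
7.0 [ 7.2 -0.  22.5] [-0.6  0.4 -0.1]
8.0 [ 8.2 -0.  22.5] [-0.7  0.1 -1.2]
9.0 [ 9.2  0.  22.5] [-0.8 -0.2  0.2]
10.0 [10.1 -0.  22.5] [-1.2  1.  -0.7]
11.0 [11.2 -0.  22.5] [-0.4  0.2 -0.3]
12.0 [12.2  0.  22.5] [-0.6  0.5 -0.7]
13.0 [13.1  0.  22.5] [-0.7  0.4 -0.7]
14.0 [14.1  0.  22.5] [-1.1  0.8  0.3]
15.0 [15.2 -0.  22.5] [-0.4  0.6 -0.6]
16.0 [16.2  0.  22.5] [-0.2  0.8 -0.2]
17.0 [17.2  0.  22.5] [-0.9 -0.3  0.1]
18.0 [17.9  0.  22.5] [-1.8 -0.2  0.8]
19.0 [18.   0.  22.4] [-5.3  0.5  3.7]
46.0417
```

View pics/s16.png

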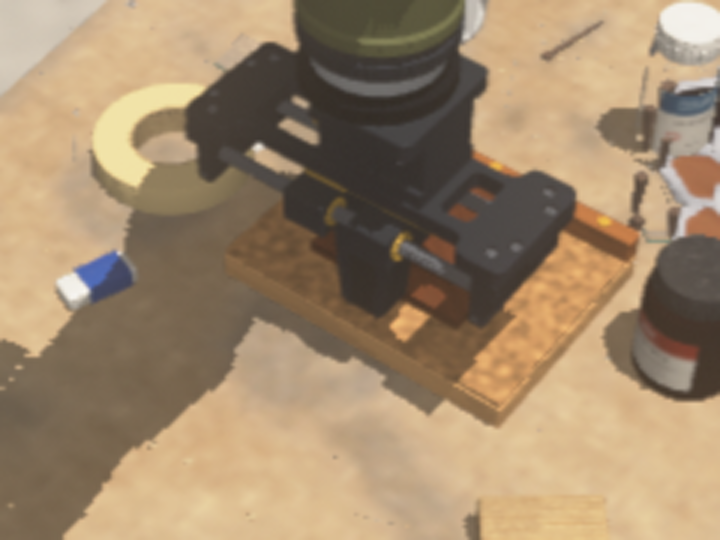

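View pics/s15.png

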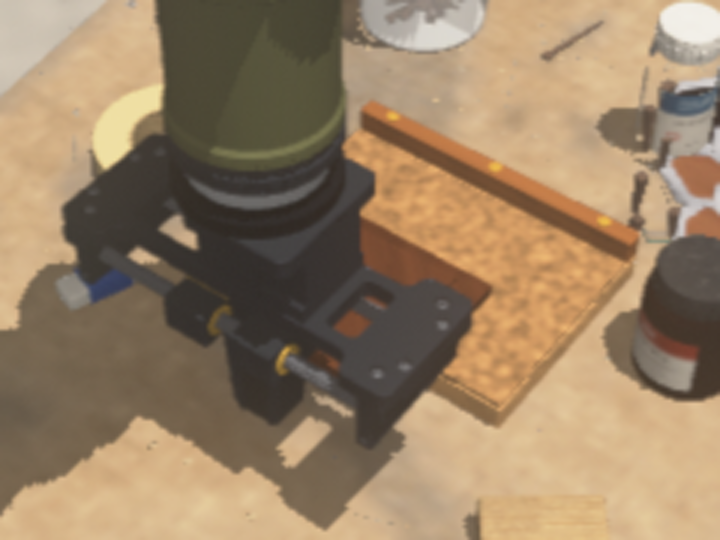

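Run:
```python
from h import *
robot.movel(tip(.0198,0,.0225),speed=.03); robot.wait(.2); print(F(),LT()*1000)
robot.movel(tip(-.030,0,.0225),speed=.12)
robot.movel(tip(-.030,0,.12),speed=.2)
robot.movep(W(-.13,.22,.25),Q)
im=snap("top","t17.png",(220,150,480,340),3)
im2=snap("scene","s17.png",(200,160,440,340),3); print(robot.get_time_s())
for m in (im,im2):
    for th in ("plate_center","board","board_front","mask_tape","setting_block","eraser","flux_jar"):
        for d in robot.mark_of(m,th)[:2]: print(th,round(d["confidence"],2),np.round(d["xyz"],4),np.round(L(d["xyz"])*1000,1))
```

```text
[-6.53089413 -0.19434084  5.44012547] [18.08217006  0.05698011 22.41653923]
48.9333
plate_center 0.73 [0.7296 0.1314 0.0255] [76.7  0.2 25.5]
plate_center 0.64 [0.5248 0.3588 0.0093] [-118.4  236.     9.3]
board_front 0.72 [0.6549 0.1273 0.0202] [ 1.9 -0.8 20.2]
board_front 0.5 [0.682  0.129  0.0245] [29.  -0.2 24.5]
mask_tape 0.88 [ 0.6998  0.3004 -0.0017] [ 54.  170.3  -1.7]
setting_block 0.7 [ 0.6118 -0.0234 -0.0035] [ -47.5 -149.5   -3.5]
eraser 0.71 [0.5967 0.266  0.0021] [-50.5 140.2   2.1]
flux_jar 0.63 [ 0.7543 -0.0099 -0.0018] [  95.4 -142.    -1.8]
plate_center 0.68 [0.5244 0.3638 0.0051] [-118.6  241.     5.1]
plate_center 0.55 [0.7276 0.1329 0.0303] [74.7  1.8 30.3]
board 0.76 [ 0.7206  0.1277 -0.0027] [67.5 -3.1 -2.7]
board_front 0.97 [0.6508 0.1269 0.0185] [-2.2 -1.  18.5]
mask_tape 0.8 [ 0.7     0.302  -0.0018] [ 54.3 171.9  -1.8]
setting_block 0.9 [ 0.6106 -0.016  -0.    ] [ -48.4 -142.1   -0. ]
eraser 0.83 [ 6.041e-01  2.656e-01 -1.000e-04] [-4.310e+01  1.395e+02 -1.000e-01]
flux_jar 0.84 [ 0.7546 -0.0117  0.0015] [  95.6 -143.8    1.5]
```

View pics/t17.png

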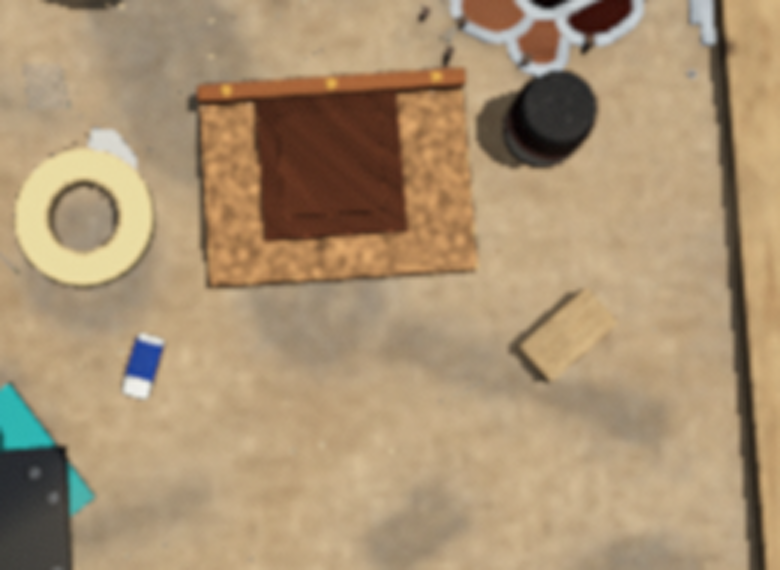

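View pics/s17.png

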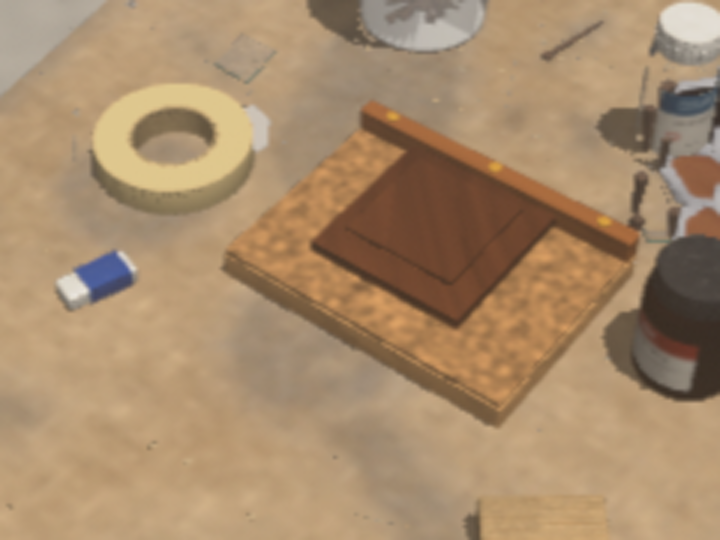

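Both pictures show the plate bevelled side up, tight and parallel to the fence. Its rear edge is at top crop (255–400, 95) and its front edge at (265–405, 235). The bystanders are where they were.

```bash
python3 -c "
from rig import robot
robot.job_done(); print(robot.get_time_s())"
```

```text
the job is handed in; nothing more can be done
the job is handed in; nothing more can be done
```

The plate is flipped onto the cork, bevelled side up and flush against the fence, and I handed the job in at about 49 s on the robot clock. I pushed it with closed fingertips at about 5 N against the board's front and raised them along an arc until it stood on edge. Then I pushed its upper edge over and slid it home.

**Last checks:**
- **Position:** the networks put the plate centre 75–77 mm behind the board's front, where 75.5 mm means flush. The last push stopped dead at 6.5 N, and both pictures show the plate parallel to the fence with no gap.
- **Bystanders:** the tape, block, eraser and jar look unmoved in the pictures. The networks' positions for them agree with the first ones to within about 8 mm, which is their scatter.
- **Robot:** the arm was clear of everything when I handed in.

**What disagreed or went off plan:**
- **Fingertip height:** touching the bench showed the fingertips about 17 mm above the reported TCP, not 19 mm ahead of it as stated. My first push therefore passed over the plate without touching it, and I corrected for the difference afterwards.
- **Toppling:** lowering the tips 2 mm at that point pressed them down on the plate's edge with up to 20 N. No harm showed.
- **Travel:** the tips travelled about 4 mm further from the board contact to the fence than the sizes given predict. I think the plate was not quite square to the board at first contact, but I did not check this.

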